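# Nest the ceramic cup in its lined pot without jamming it

### The job

Pick up the white tapered nest cup and nest it upright in the cork-lined terracotta pot: lower it in (do not drop it), then push it lightly down with its cork liner until a gap of about 7 mm is left between the underside of the cup's thick rim band and the pot's rim, so that it sits snug but can still be pulled out; stop before the band closes on the pot and jams. Let go of the cup and leave everything else where it stands.

Things in the scene. Friction and masses are not known exactly. Their poses are not given: they have to be found in the camera images.
- cup: white ceramic nest cup, upright, open, 110 mm high, about 0.22 kg. Lower 70 mm taper from 42 mm diameter at the foot to 54 mm; above it a straight thick rim band, 62 mm diameter, from 70 to 110 mm height. Grip it from above across the band, fingertips not below the band's lower edge or they meet the pot's rim. Origin: centre of the foot's underside; z up its axis
- cup_shoulder (a point): on the cup's axis at the height of the rim band's flat underside, 70 mm above the foot; z up its axis
- pot: terracotta pot, fixed on a square pine board (110 x 110 x 12 mm), with a cork liner inside; its rim is 98 mm above the table and has a ring of 80 mm outer and 59 mm inner diameter, 16 mm high. Origin: centre of the board's underside, on the pot's axis; z up
- pot_rim (a point): centre of the pot's mouth at the height of its rim; z up. The liner inside is a tapered cork sleeve with a flat floor, 52 mm wide inside at the top and 46 mm at the floor; with the liner up its top is 8 mm and its floor 46 mm below this point. The cup's foot rests flat on that floor
- liner (a joint): how far the cork liner is pushed down, m: 0 (up) to 0.024 (end stop); starts at 0 to 0.006. With the cup seated in it, the gap between band and pot rim is 0.024 minus this. The cup's weight does not move it; a push of about 6 N on the cup slides it down; it does not spring back
- sander: red metal hand sander, 170 x 72 mm, 76 mm high with a bar handle, lying between the cup's and the pot's side; origin under its centre
- perch: walnut perch peg, a dark rod 22 mm thick and about 125 mm long lying on the table; origin under its middle
- dripcap: dented copper drip cap, a low cone 110 mm wide and 52 mm high; origin under its centre
- mug: white ceramic mug with a side handle, straight walls, 72 mm wide, 85 mm high; origin under its centre. Not the nest cup
- saucerpot: low wide empty terracotta bowl, 110 mm wide at the rim, 50 mm high, no board under it and no cork in it; origin under its centre. Not the pot
- jar: closed amber glass jar with a steel lid, 64 mm wide, 90 mm high; origin under its centre
Not all that is in view belongs to the job. Leave any purple look-alike of the pot alone.

How it is judged:
At the end, for the whole second after the job is handed in: The cup stands in the pot, its foot within 8 mm of the pot's axis, upright within 0.08 rad, with 3 to 11 mm between the underside of its rim band and the pot's rim, at rest and released (horizontal distance between cup and pot below 0.008 m and z of cup_shoulder in the frame of pot_rim between 0.003 and 0.011 m and angle between cup's own z axis and vertical below 0.08 rad and linear speed of cup below 0.02 m/s and contact force between the fingers and cup below 0.1 N); the robot touches nothing.
It fails at once if the cup is pushed too far and jams: less than 1.5 mm left between band and pot rim (horizontal distance between cup and pot below 0.02 m and z of cup_shoulder in the frame of pot_rim below 0.0015 m).
It fails at once if the cup or its liner is pressed against the pot with more than 30 N (contact force between cup and pot above 30 N).
It fails at once if the cup is let go over the pot, more than 10 mm above where it comes to rest (dropped in) (horizontal distance between cup and pot below 0.03 m and z of cup_shoulder in the frame of pot_rim above 0.034 m and contact force between the fingers and cup below 0.2 N).
It fails at once if the cup is knocked over (angle between cup's own z axis and vertical above 0.7 rad).
It fails at once if another thing is displaced by more than 30 mm (distance of any of sander, perch, dripcap, mug, saucerpot, jar from where it was at the start of the episode above 0.03 m).
It also fails if it takes over 58 s, if anything falls off the work surface, if the arm or the gripper's body presses on something with over 40 N, if the wrist force passes 120 N, or if a joint passes its speed limit or range.

### The arm

A 6-joint arm with a two-finger parallel gripper is mounted at the origin on the work surface. World frame = base frame: x ahead of the robot, y to its left, z up, the work surface at z = 0. Lengths are in m, angles in rad, forces in N, time in s.
With the tool pointing down it reaches from about 0.375 to 0.825 m from the base axis. Payload 5.5 kg.
Tool frame: the origin (TCP) lies midway between the tips of the shut fingers; the grasp point (between the pads) lies 19 mm behind it; z points along the fingers, y is the line along which they close (so a half turn about z gives the same grasp; the last joint's range is limited). The gripper opens to 85 mm and grips with 20 to 120 N. Pads are 22 mm wide; open, the fingers measure 114 mm over their backs; the gripper's body (76 mm by 85 mm) begins 54 mm behind the grasp point. The pads swing forward as they close: fully open they stand 13 mm farther back than shut.
Start: joints at [-1.25, 0.314, -0.047, 1.21, 0, 1.571], TCP at [0.189, -0.569, 0.231] pointing down, gripper open.
Joint ranges: [-2.67, 2.67], [-0.69, 1.73], [-1.03, 1.25], [-2.08, 2.16], [-1.42, 1.45], [-3.14, 3.14]. Speed limits (rad/s): [2.39, 2.39, 3.01, 3.14, 3.14, 3.14].

### API

Orientations are given as a 3x3 rotation matrix whose columns are the frame's x, y, z axes.
In Python, from station import manip, vision, masks_of, pinpoint gives the robot as it stands.
- The arm moves only by the tool play_rows, never from a script. Its arguments are lists of equal length, an entry for each row: "xyz": the shift along the tool's x, y, z in cm, a list of three; "delta_rot": the turn, a rotation vector about the tool's x, y, z in degrees, a list of three; "gripper": the finger opening in cm, from 0 to 8.54. A call has 1 to 12 rows; each row is the pose to reach, as a shift and turn from the pose commanded when the call began, along the tool's axes at that moment; what a row does not reach only later rows make up. A row lasts 1/8 s, in which the tool goes at most 62.5 mm and 10.7 degrees, less where a joint would pass 70% of its speed; a pose out of reach is approached as far as the arm can. A call with a gripper value outside its range is refused whole. The fingers move at their own pace and stop on an object; the grip force is fixed at half the most. Time passes only in rows, so rows that repeat a pose let the fingers close. It gives the time, the measured TCP pose, the force, the opening and the grip force at its end, in the units of the state.
- manip.state(): the state, without advancing time (a new reading comes with each control period).
- vision.grab_frame(name): name is "scene" or "top" or "wrist"; returns a dict with "image" (400x640x3 uint8, blue, green, red), "fx", "fy", "cx", "cy" (pixels), "rvec" (rotation vector, rad) and "tvec" (3), from world to camera coordinates, as OpenCV has them; the wrist camera has in their place "T_tool_cam" (4x4, takes a point from camera to tool coordinates, whose origin is the TCP and whose axes are the flange's). Camera axes: x right, y down, z forward; pixel columns grow to the right and rows downward; lengths in m; the calibration is good to about 2 mm. A picture is of the moment at which its call begins: read the wrist's pose just before it. There is no depth.
- manip.sign_off(): hands the job in; it is judged then, once.
Trained networks look in a picture, given as the dict that the camera call returned (one of the last four; its "shot" number tells which), for a name from the list of things; names that differ only in an ending like _2 or _b are one class to them, and where a whole thing is asked for, a point or a joint stands for the part that bears it (a point fixed in the world has none). Each returns a list of dicts, best first, with "p" (0 to 1); they miss things now and then, are a little off and sometimes report something else, mostly with a low value. They report only what shows in the picture. A call takes as long as a camera call. They do not tell look-alikes from the thing itself.
- masks_of(label, picture): "pixels" (400x640 bool, what is visible of it) and "bbox" ([left, top, right, bottom] in pixels, round what is visible of it).
- pinpoint(label, picture): "centre" ([column, row] in pixels: a listed point, or the origin of a listed thing).
The state is a dict: "time": time; "qpos": joint angles; "qvel": joint speeds; "effort": joint torques, N m; "eef_pos": TCP position; "ee_rot": TCP orientation; "contact_force": force on the tool from outside, world axes, zero at the start; "wrist_torque": the same for the moment, N m; "opening": opening from 0.0 (shut) to 1.0 (fully open); "grip_force": force on a finger pad.
Only numpy, scipy, OpenCV 4.12 (cv2) and the standard library are available. Lean on these libraries where they do the work, as an engineer would, in place of code of your own. Each camera call takes 0.05 s, during which the arm holds its last target. There are 200 camera calls.

## Working session

There is one attempt and no reset: what is moved stays moved. The work goes in short steps, Python scripts to look and compute and a tool call to move; the robot and the scene stay as the last step left them, time stands still between calls to the robot, and variables do not carry over. Pictures are saved under pics/ and viewed, at most 10 in all, crops included, and the job is handed in when it is done.

Besides the shell and the picture viewer there is one more tool, called after "Call:" as name(argument=value, ...) on one line, values as JSON. play_rows: Moves the arm, as the interface text tells. Its arguments: {"type":"object","properties":{"xyz":{"type":"array","items":{"type":"array","items":{"type":"number"}}},"delta_rot":{"type":"array","items":{"type":"array","items":{"type":"number"}}},"gripper":{"type":"array","items":{"type":"number"}}},"required":["xyz","delta_rot","gripper"]}

```bash
mkdir -p pics; cat > h.py <<'E'
import numpy as np, cv2
from station import manip, vision, masks_of, pinpoint
def cam(f, st=None):
    K=np.array([[f['fx'],0,f['cx']],[0,f['fy'],f['cy']],[0,0,1.]])
    if 'T_tool_cam' in f:
        T=np.eye(4);T[:3,:3]=st['ee_rot'];T[:3,3]=st['eef_pos'];T=T@np.array(f['T_tool_cam'])
        return K,T[:3,:3],T[:3,3]
    R=cv2.Rodrigues(np.array(f['rvec'],float))[0]
    return K,R.T,-R.T@np.array(f['tvec'],float).ravel()
def onplane(f,px,z,st=None):
    K,R,o=cam(f,st); d=R@np.linalg.solve(K,[px[0],px[1],1]); return o+d*(z-o[2])/d[2]
def proj(f,P,st=None):
    K,R,o=cam(f,st); c=K@(R.T@(np.array(P)-o)); return c[:2]/c[2]
E
python3 - <<'E'
from h import *
ims=[]
for n in ['top','scene']:
    f=vision.grab_frame(n); ims.append(f['image'])
    cv2.imwrite(f'pics/{n}0.png',f['image'])
    print(n,cam(f)[2].round(3))
    for l,z in [('cup',0),('cup_shoulder',.07),('pot',0),('pot_rim',.098),('sander',0),('perch',0),('dripcap',0),('mug',0),('saucerpot',0),('jar',0)]:
        for d in pinpoint(l,f)[:3]: print(l,round(d['p'],2),np.round(d['centre']),onplane(f,d['centre'],z)[:2].round(3))
s=manip.state();print(s['time'],s['eef_pos'],s['ee_rot'].round(3) if hasattr(s['ee_rot'],'round') else s['ee_rot'])
E
```

```text
top [0.36  0.023 1.151]
cup 0.96 [361. 237.] [ 0.489 -0.132]
cup_shoulder 0.85 [364. 235.] [ 0.487 -0.134]
cup_shoulder 0.3 [316. 208.] [ 0.587 -0.002]
pot 0.86 [271. 280.] [0.393 0.165]
pot 0.69 [244. 226.] [0.574 0.234]
pot 0.2 [362. 166.] [ 0.723 -0.171]
pot_rim 0.8 [266. 279.] [0.397 0.166]
pot_rim 0.65 [238. 222.] [0.57  0.233]
sander 0.87 [318. 212.] [ 0.588 -0.008]
perch 0.76 [330. 271.] [ 0.397 -0.018]
perch 0.17 [364. 238.] [ 0.486 -0.141]
mug 0.89 [265. 176.] [0.733 0.149]
saucerpot 0.96 [203. 265.] [0.469 0.373]
jar 0.81 [437. 216.] [ 0.525 -0.386]
jar 0.5 [314. 209.] [0.601 0.003]
scene [1.596 0.104 1.036]
cup 0.69 [282. 195.] [ 0.496 -0.131]
cup_shoulder 0.91 [280. 179.] [ 0.5   -0.132]
pot 0.74 [400. 220.] [0.576 0.24 ]
pot_rim 0.89 [401. 196.] [0.578 0.231]
pot_rim 0.57 [376. 153.] [0.384 0.162]
sander 0.84 [318. 220.] [ 0.595 -0.004]
dripcap 0.75 [258. 247.] [ 0.717 -0.167]
dripcap 0.28 [276. 175.] [ 0.399 -0.164]
dripcap 0.21 [364. 256.] [0.726 0.135]
mug 0.76 [366. 257.] [0.729 0.142]
saucerpot 0.86 [444. 199.] [0.475 0.378]
jar 0.56 [202. 200.] [ 0.539 -0.378]
1.1 [ 0.18917201 -0.56938657  0.23131259] [[ 0.949  0.315 -0.   ]
 [ 0.315 -0.949 -0.   ]
 [-0.     0.    -1.   ]]
```

View pics/top0.png

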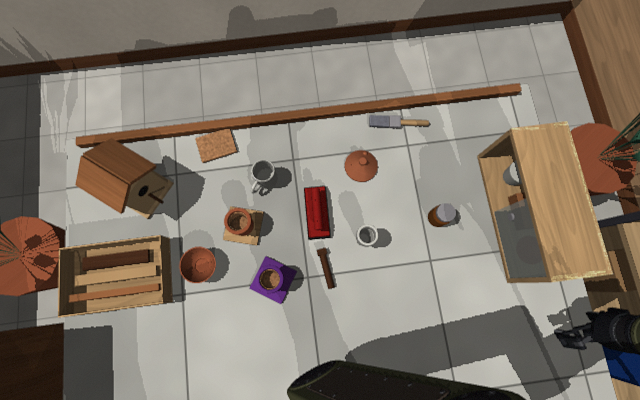

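View pics/scene0.png

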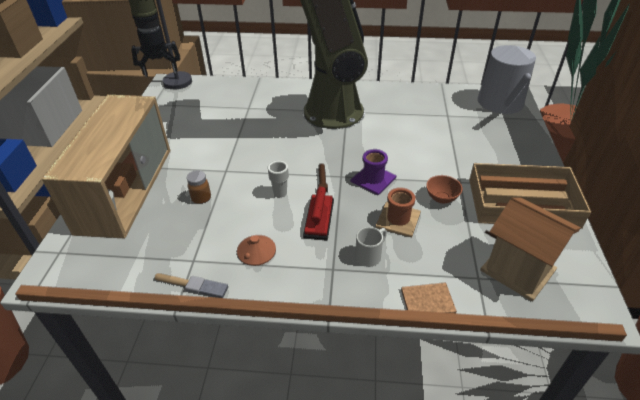

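The cup candidates are the handleless tapered cup at top (367,236) / scene (279,178) and the mug with a handle at top (262,172) / scene (369,245). I choose the first.
The pot candidates are terracotta on pine at top (240,222) / scene (400,207), the purple one at (271,280), and the low bowl at (198,264). I choose the one on the pine board.
I'll check both choices in one crop, and move above the cup, still high.

```bash
python3 - <<'E'
import cv2
i=cv2.imread('pics/scene0.png')[130:270,240:440]
cv2.imwrite('pics/crop.png',cv2.resize(i,None,fx=4,fy=4,interpolation=cv2.INTER_CUBIC))
E
```

```text
(no output)
```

View pics/crop.png

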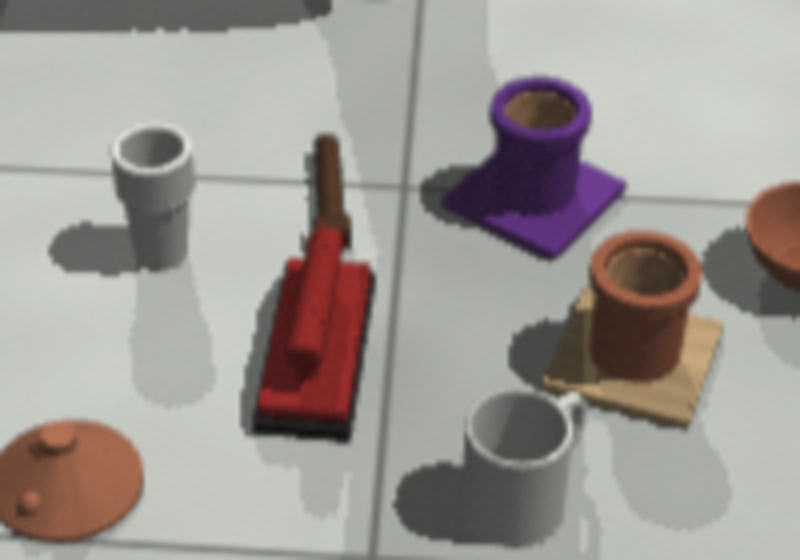

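Call:
play_rows(xyz=[[5, -3.8, 0], [10, -7.5, 0], [15, -11.3, 0], [20, -15, 0], [25, -18.9, 0], [30, -22.6, 0], [35, -26.4, 0], [39, -29.4, 0], [42.3, -31.9, 0], [42.3, -31.9, 0], [42.3, -31.9, 0], [42.3, -31.9, 0]], delta_rot=[[0, 0, 0], [0, 0, 0], [0, 0, 0], [0, 0, 0], [0, 0, 0], [0, 0, 0], [0, 0, 0], [0, 0, 0], [0, 0, 0], [0, 0, 0], [0, 0, 0], [0, 0, 0]], gripper=[8.54, 8.54, 8.54, 8.54, 8.54, 8.54, 8.54, 8.54, 8.54, 8.54, 8.54, 8.54])

```text
time: 2.6
eef_pos: [0.4895, -0.1341, 0.2313]
ee_rot: [[0.949, 0.314, -0.0], [0.314, -0.949, -0.0], [-0.0, 0.0, -1.0]]
contact_force: [-0.6, -0.5, 0.8]
opening: 1.004
grip_force: 0.0
```

The crop shows a white, handleless cup with a rim band at crop (152,195) and the terracotta pot on pine with cork inside at (645,300). The purple one at (545,140) and the mug at (517,470) are different things, so the choice holds. The next view is from the wrist.

```bash
python3 - <<'E'
from h import *
s=manip.state(); f=vision.grab_frame('wrist'); cv2.imwrite('pics/w1.png',f['image'])
print(np.array(f['T_tool_cam']).round(3))
for l,z in [('cup',0),('cup_shoulder',.07)]:
    for d in pinpoint(l,f)[:2]: print(l,round(d['p'],2),np.round(d['centre']),onplane(f,d['centre'],z,s)[:2].round(4))
m=masks_of('cup',f)
print([ (x['p'],x['bbox']) for x in m[:2]])
print('proj rim for pred', [proj(f,[.49+.031*np.cos(a),-.133+.031*np.sin(a),.11],s).round() for a in (0,1.57,3.14,4.71)])
t=vision.grab_frame('top'); 
E
```

```text
[[-0.    -0.955 -0.297  0.075]
 [ 1.    -0.     0.001 -0.002]
 [-0.001 -0.297  0.955 -0.142]
 [ 0.     0.     0.     1.   ]]
cup 0.61 [326. 174.] [ 0.4782 -0.1379]
cup_shoulder 0.93 [324. 188.] [ 0.4795 -0.135 ]
cup_shoulder 0.57 [522. 204.] [ 0.5271 -0.3319]
[(0.8, [291.3, 156.5, 359.0, 230.2]), (0.32, [182.8, 0.7, 290.1, 129.4])]
proj rim for pred [array([337., 155.]), array([291., 178.]), array([314., 220.]), array([359., 199.])]
```

View pics/w1.png

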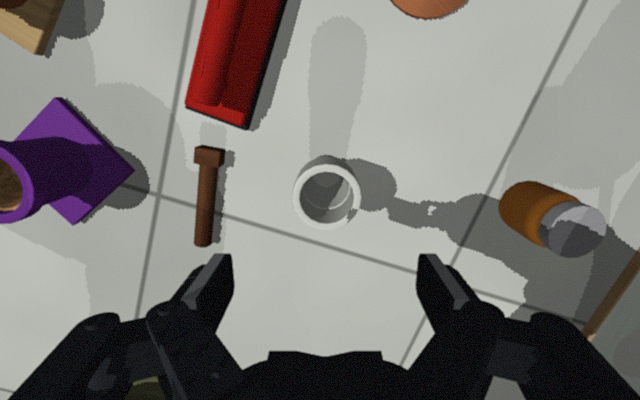

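```bash
cat > rim.py <<'E'
from h import *
from scipy.optimize import least_squares
def bright_outline(f,center,r=60):
    g=cv2.cvtColor(f['image'],cv2.COLOR_BGR2GRAY)
    return g
def bboxfit(f,bbox,s,R,z,g):
    a=np.linspace(0,2*np.pi,90)
    def res(p):
        q=np.array([proj(f,[p[0]+R*np.cos(t),p[1]+R*np.sin(t),z],s) for t in a])
        return [q[:,0].min()-bbox[0],q[:,0].max()-bbox[2],q[:,1].max()-bbox[3]]
    r=least_squares(res,g,diff_step=1e-4); return r.x,r.fun
E
python3 - <<'E'
from rim import *
s=manip.state(); f=vision.grab_frame('wrist')
m=masks_of('cup',f)[0]; print(m['bbox'])
print(bboxfit(f,m['bbox'],s,.031,.110,[.485,-.133]))
print(onplane(f,(327,196),.11,s))
t=vision.grab_frame('top')
for n,c in (('top',t),('scene',vision.grab_frame('scene'))):
  m=masks_of('cup',c)[0]; print(n,m['p'],m['bbox'],bboxfit(c,m['bbox'],None,.031,.110,[.485,-.133]) if n=='top' else '')
E
```

```text
[289.1, 154.1, 362.9, 230.6]
(array([ 0.48240203, -0.13611713]), array([ 1.67930316, -1.68001525, -0.12567234]))
[ 0.48439095 -0.13638368  0.11      ]
top 0.64 [356.1, 228.5, 376.4, 245.7] (array([ 0.48130547, -0.13361564]), array([-0.5968378 ,  0.59675464, -0.00745295]))
scene 0.77 [266.2, 162.2, 290.6, 197.1]
```

Call:
play_rows(xyz=[[-0.7, 0, 2], [-0.7, 0, 5], [-0.7, 0, 8], [-0.7, 0, 11], [-0.7, 0, 13], [-0.7, 0, 14.5], [-0.7, 0, 15.5], [-0.7, 0, 15.5], [-0.7, 0, 15.5]], delta_rot=[[0, 0, 0], [0, 0, 0], [0, 0, 0], [0, 0, 0], [0, 0, 0], [0, 0, 0], [0, 0, 0], [0, 0, 0], [0, 0, 0]], gripper=[8.54, 8.54, 8.54, 8.54, 8.54, 8.54, 8.54, 8.54, 8.54])

```text
time: 4.28
eef_pos: [0.484, -0.1356, 0.077]
ee_rot: [[0.949, 0.315, 0.001], [0.315, -0.949, -0.0], [0.001, 0.001, -1.0]]
contact_force: [0.1, -0.1, 0.1]
opening: 0.999
grip_force: 0.0
```

```bash
python3 - <<'E'
from rim import *
s=manip.state(); f=vision.grab_frame('wrist');cv2.imwrite('pics/w2.png',f['image'])
m=masks_of('cup',f)
print([(x['p'],x['bbox']) for x in m[:2]], s['eef_pos'],s['contact_force'])
if m: print(bboxfit(f,m[0]['bbox'],s,.031,.110,[.485,-.133]))
E
```

```text
[(0.68, [254.6, 185.1, 405.0, 357.8]), (0.35, [98.1, 167.3, 159.8, 324.1])] [ 0.48395723 -0.13563943  0.07695343] [ 0.07908693 -0.05347368  0.06396708]
(array([ 0.48313613, -0.13651694]), array([-1.75219887,  1.75525036,  0.34196143]))
```

View pics/w2.png

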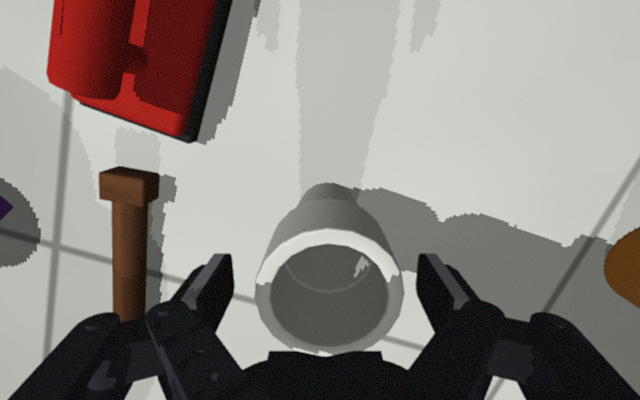

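The cup's rim is centred between the fingers at about (329,295), so I'm closing.

Call:
play_rows(xyz=[[0, 0, 0], [0, 0, 0], [0, 0, 0], [0, 0, 0], [0, 0, 0], [0, 0, 0], [0, 0, 0], [0, 0, 0]], delta_rot=[[0, 0, 0], [0, 0, 0], [0, 0, 0], [0, 0, 0], [0, 0, 0], [0, 0, 0], [0, 0, 0], [0, 0, 0]], gripper=[5, 5, 5, 5, 5, 5, 5, 5])

```text
time: 5.38
eef_pos: [0.484, -0.1359, 0.0771]
ee_rot: [[0.949, 0.315, 0.001], [0.315, -0.949, -0.001], [0.001, 0.001, -1.0]]
contact_force: [0.0, -1.7, 5.6]
opening: 0.698
grip_force: 64.5
```

Call:
play_rows(xyz=[[0, 0, -1], [0, 0, -4], [0, 0, -8], [0, 0, -12], [1, -4, -15], [2, -8, -15], [3, -12, -15], [4, -16, -15], [5, -21, -15], [6.5, -26, -15], [7.5, -30, -15], [8.1, -32.1, -15]], delta_rot=[[0, 0, 0], [0, 0, 0], [0, 0, 0], [0, 0, 0], [0, 0, 0], [0, 0, 0], [0, 0, 0], [0, 0, 0], [0, 0, 0], [0, 0, 0], [0, 0, 0], [0, 0, 0]], gripper=[5, 5, 5, 5, 5, 5, 5, 5, 5, 5, 5, 5])

```text
time: 6.88
eef_pos: [0.4654, 0.1771, 0.2264]
ee_rot: [[0.938, 0.345, -0.007], [0.345, -0.938, 0.017], [-0.001, -0.018, -1.0]]
contact_force: [-0.7, -0.9, -1.6]
opening: 0.702
grip_force: 65.8
```

Call:
play_rows(xyz=[[0, 0, 0], [0, 0, 0], [0, 0, 0]], delta_rot=[[0, 0, 0], [0, 0, 0], [0, 0, 0]], gripper=[5, 5, 5])

```text
time: 7.25
eef_pos: [0.466, 0.1745, 0.2263]
ee_rot: [[0.94, 0.341, -0.006], [0.341, -0.94, 0.016], [-0.0, -0.018, -1.0]]
contact_force: [-0.5, 0.0, -2.9]
opening: 0.696
grip_force: 65.9
```

```bash
python3 - <<'E'
from rim import *
s=manip.state(); f=vision.grab_frame('wrist');cv2.imwrite('pics/w3.png',f['image'])
print(s['eef_pos'],s['contact_force'])
for d in pinpoint('pot_rim',f)[:3]: print('rim',d['p'],d['centre'],onplane(f,d['centre'],.098,s))
for d in pinpoint('pot',f)[:3]: print('pot',d['p'],d['centre'],onplane(f,d['centre'],0,s))
for m in masks_of('pot',f)[:3]: print(m['p'],m['bbox'])
m=masks_of('cup',f)
for x in m[:2]: print('cup',x['p'],x['bbox'])
E
```

```text
[0.46597779 0.17451498 0.22632783] [-0.52808261  0.00861684 -2.86613271]
rim 0.78 [307.5, 39.3] [0.57293405 0.23140564 0.098     ]
pot 0.84 [313.6, 49.4] [0.5789971  0.23373877 0.        ]
0.87 [242.2, 0.0, 385.9, 124.5]
0.65 [256.8, 162.6, 383.8, 233.6]
cup 0.58 [249.2, 181.9, 400.6, 354.6]
```

View pics/w3.png

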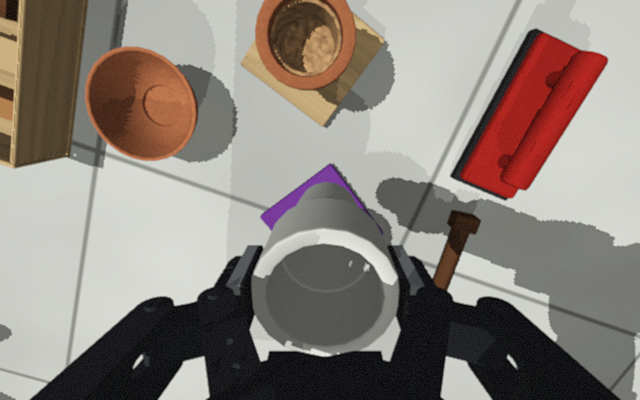

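```bash
python3 - <<'E'
from rim import *
from scipy.spatial.transform import Rotation as Ro
s=manip.state(); f=vision.grab_frame('wrist')
print('pot',bboxfit(f,[256,0,355,90],s,.040,.098,[.573,.231]))
p=np.array(s['eef_pos']);R=np.array(s['ee_rot'])
print('cup',bboxfit(f,[251,0,400,354.6],s,.031,p[2]+.033,p[:2])[0]-p[:2])
a=np.arctan2(.315,.949); Rd=np.array([[np.cos(a),np.sin(a),0],[np.sin(a),-np.cos(a),0],[0,0,-1]]).reshape(3,3)
print('delta_rot deg',Ro.from_matrix(R.T@Rd).as_rotvec(degrees=True))
print('to pot tool', R.T@(np.array([.5735,.2315,p[2]])-p)*100)
E
```

```text
pot (array([0.57459979, 0.23456443]), array([-1.84058997,  1.82632626,  0.17786551]))
cup [0.00029332 0.00086324]
delta_rot deg [-1.02536742  0.02550258  1.61451658]
to pot tool [12.02526642 -1.61903678  0.02666369]
```

Call:
play_rows(xyz=[[2, -0.3, 0], [4, -0.6, 0], [6, -0.9, 0], [8, -1.2, 0], [10, -1.4, 0], [12, -1.7, 0], [12, -1.7, 0], [12, -1.7, 0], [12, -1.7, 0]], delta_rot=[[-1, 0, 1.6], [-1, 0, 1.6], [-1, 0, 1.6], [-1, 0, 1.6], [-1, 0, 1.6], [-1, 0, 1.6], [-1, 0, 1.6], [-1, 0, 1.6], [-1, 0, 1.6]], gripper=[5, 5, 5, 5, 5, 5, 5, 5, 5])

```text
time: 8.68
eef_pos: [0.5781, 0.2164, 0.2267]
ee_rot: [[0.939, 0.344, -0.006], [0.344, -0.939, 0.014], [-0.001, -0.015, -1.0]]
contact_force: [-0.0, 0.4, -2.2]
opening: 0.697
grip_force: 65.8
```

```bash
python3 - <<'E'
from rim import *
s=manip.state(); f=vision.grab_frame('wrist');cv2.imwrite('pics/w4.png',f['image'])
g=vision.grab_frame('scene');cv2.imwrite('pics/s4.png',cv2.resize(g['image'][110:250,300:500],None,fx=4,fy=4))
p=np.array(s['eef_pos'])
for n,c in (('w',f),('s',g)):
  for d in pinpoint('pot_rim',c)[:2]: print(n,'rim',d['p'],d['centre'],onplane(c,d['centre'],.098,s))
  for d in pinpoint('cup_shoulder',c)[:1]: print(n,'sh',d['p'],d['centre'],onplane(c,d['centre'],p[2]-.0071,s))
print(p,s['ee_rot'])
E
```

```text
w rim 0.59 [308.7, 185.1] [0.57378981 0.23360213 0.098     ]
w rim 0.52 [495.1, 219.3] [0.60256587 0.06251359 0.098     ]
w sh 0.81 [326.8, 253.1] [0.5757202  0.21600729 0.21959053]
s rim 0.84 [401.1, 193.6] [0.56828369 0.23315694 0.098     ]
s rim 0.64 [375.6, 151.4] [0.37577026 0.15935933 0.098     ]
s sh 0.66 [401.1, 164.6] [0.58656669 0.22028658 0.21959053]
[0.5780712  0.21637844 0.22669053] [[ 0.93906602  0.34367952 -0.00627656]
 [ 0.3437352  -0.93896117  0.0140723 ]
 [-0.00105709 -0.0153723  -0.99988128]]
```

View pics/s4.png

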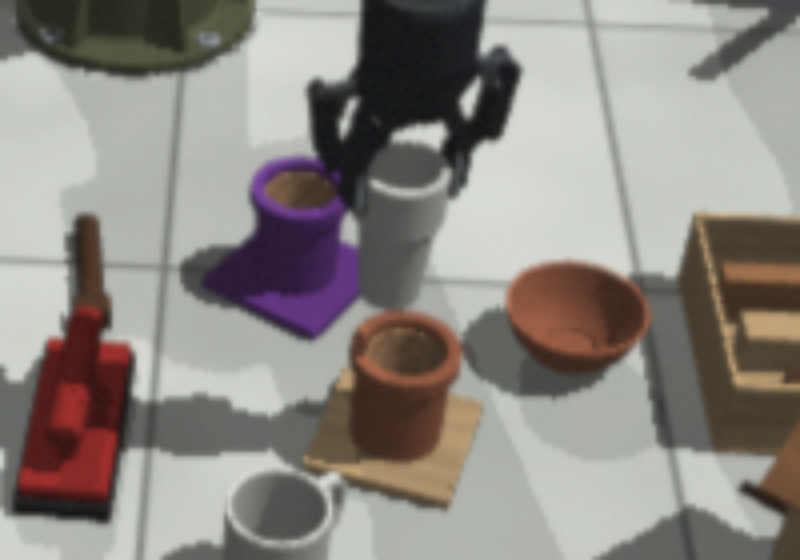

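The last joint is at its limit, so I'm turning the tool with the base (−20° about tool z) and levelling it.

```bash
python3 - <<'E'
from h import *
from scipy.spatial.transform import Rotation as Ro
s=manip.state();p=np.array(s['eef_pos']);R=np.array(s['ee_rot'])
a=np.radians(40.1); Rd=np.array([[np.cos(a),np.sin(a),0],[np.sin(a),-np.cos(a),0],[0,0,-1]])
print(np.round(s['qpos'],3),Ro.from_matrix(R.T@Rd).as_rotvec(degrees=True), R.T@(np.array([.5735,.2325,p[2]])-p)*100)
E
```

```text
[ 0.35   0.349 -0.008  1.214  0.015  3.141] [ -0.88013896  -0.12363491 -19.98785815] [ 0.069377   -1.66412036  0.02563246]
```

Call:
play_rows(xyz=[[0, -0.5, 0], [0, -1, 0], [0.1, -1.6, 0], [0.1, -1.7, 0], [0.1, -1.7, 0], [0.1, -1.7, 0]], delta_rot=[[-0.3, 0, -6], [-0.6, -0.1, -13], [-0.9, -0.1, -20], [-0.9, -0.1, -20], [-0.9, -0.1, -20], [-0.9, -0.1, -20]], gripper=[5, 5, 5, 5, 5, 5])

```text
time: 9.72
eef_pos: [0.5738, 0.2328, 0.2268]
ee_rot: [[0.766, 0.643, 0.0], [0.643, -0.766, -0.0], [0.0, 0.0, -1.0]]
contact_force: [-0.5, 0.1, -1.6]
opening: 0.695
grip_force: 65.7
```

```bash
python3 - <<'E'
from rim import *
s=manip.state(); f=vision.grab_frame('wrist');cv2.imwrite('pics/w5.png',f['image'])
g=vision.grab_frame('top')
p=np.array(s['eef_pos']);R=np.array(s['ee_rot'])
for n,c in (('w',f),('t',g)):
  for d in pinpoint('pot_rim',c)[:2]: print(n,'rim',d['p'],d['centre'],onplane(c,d['centre'],.098,s))
  for d in pinpoint('cup_shoulder',c)[:1]: print(n,'sh',d['p'],d['centre'],onplane(c,d['centre'],p[2]-.0071,s))
print(p,R.round(3))
im=f['image'].copy()
a=np.linspace(0,2*np.pi,60)
cv2.polylines(im,[np.array([proj(f,[.5735+.04*np.cos(t),.2325+.04*np.sin(t),.098],s) for t in a]).astype(np.int32)],True,(255,255,0),1)
cv2.imwrite('pics/w5.png',im)
E
```

```text
w rim 0.93 [274.5, 352.1] [0.39887833 0.15792189 0.098     ]
w rim 0.73 [323.8, 185.1] [0.57430824 0.23627017 0.098     ]
w sh 0.65 [326.3, 254.4] [0.57133634 0.2318049  0.21973491]
t rim 0.66 [269.4, 279.3] [0.39377415 0.15759033 0.098     ]
[0.57384251 0.23275614 0.22683491] [[ 0.766  0.643  0.   ]
 [ 0.643 -0.766 -0.   ]
 [ 0.     0.    -1.   ]]
```

View pics/w5.png

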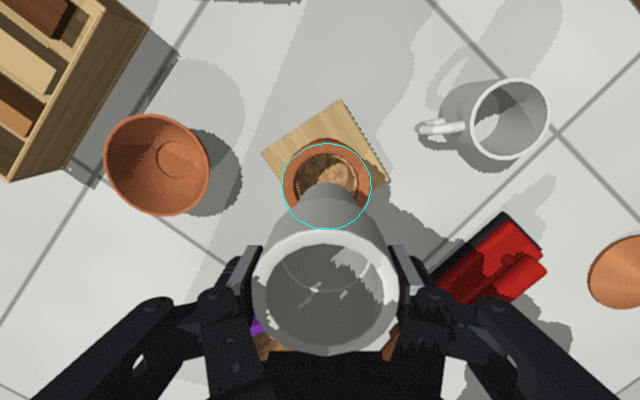

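The ring's far edge sits at about row 138, while the predicted cyan circle's edge is at 143. The pot is therefore a few mm further along tool x, so I'll fit its edge.

```bash
python3 - <<'E'
from rim import *
s=manip.state(); f=vision.grab_frame('wrist')
hsv=cv2.cvtColor(f['image'],cv2.COLOR_BGR2HSV).astype(int)
ok=(((hsv[...,0]<12)|(hsv[...,0]>174))&(hsv[...,1]>120)&(hsv[...,2]>40))
c=proj(f,[.575,.235,.098],s); pts=[]
for t in np.radians(np.arange(185,356,5)):
    rr=[r for r in range(32,62) if ok[int(round(c[1]+r*np.sin(t))),int(round(c[0]+r*np.cos(t)))]]
    if rr: pts.append(c+(max(rr)+.5)*np.array([np.cos(t),np.sin(t)]))
W=np.array([onplane(f,p,.098,s)[:2] for p in pts])
r=least_squares(lambda q:np.hypot(*(W-q).T)-.040,[.575,.235],loss='soft_l1',f_scale=.001); print(len(W),r.x,(r.fun*1000).round(1))
E
```

```text
35 [0.57544435 0.23426973] [-1.3 -0.5 -0.6 -0.6 -0.7 -0.8 -0.8 -0.8 -0.9 -0.  -0.9 -0.1 -0.1 -0.2
  1.5  1.4  2.2  2.2  2.1  1.2  1.1  0.1  0.  -0.1 -0.2 -0.3 -0.4 -1.3
 -0.5 -0.5 -1.4 -1.4 -1.3 -1.3 -0.3]
```

Call:
play_rows(xyz=[[0.2, 0, 0], [0.2, 0, 2], [0.2, 0, 4], [0.2, 0, 5], [0.2, 0, 6], [0.2, 0, 7], [0.2, 0, 8], [0.2, 0, 8.5], [0.2, 0, 8.5]], delta_rot=[[0, 0, 0], [0, 0, 0], [0, 0, 0], [0, 0, 0], [0, 0, 0], [0, 0, 0], [0, 0, 0], [0, 0, 0], [0, 0, 0]], gripper=[5, 5, 5, 5, 5, 5, 5, 5, 5])

```text
time: 11.2
eef_pos: [0.5751, 0.2342, 0.1415]
ee_rot: [[0.765, 0.644, -0.0], [0.644, -0.765, -0.0], [-0.0, 0.0, -1.0]]
contact_force: [0.1, 0.1, -1.4]
opening: 0.695
grip_force: 65.9
```

No contact, so the cup is inside. I'm lowering slowly to find the floor.

Call:
play_rows(xyz=[[0, 0, 0.3], [0, 0, 0.6], [0, 0, 0.9], [0, 0, 1.1], [0, 0, 1.2], [0, 0, 1.3], [0, 0, 1.3]], delta_rot=[[0, 0, 0], [0, 0, 0], [0, 0, 0], [0, 0, 0], [0, 0, 0], [0, 0, 0], [0, 0, 0]], gripper=[5, 5, 5, 5, 5, 5, 5])

```text
time: 12.08
eef_pos: [0.5755, 0.2344, 0.1289]
ee_rot: [[0.765, 0.644, 0.001], [0.644, -0.765, -0.0], [0.001, 0.0, -1.0]]
contact_force: [1.8, 0.2, -2.8]
opening: 0.695
grip_force: 65.8
```

Call:
play_rows(xyz=[[0, 0, 0.1], [0, 0, 0.2], [0, 0, 0.3], [0, 0, 0.4], [0, 0, 0.5], [0, 0, 0.6], [0, 0, 0.6]], delta_rot=[[0, 0, 0], [0, 0, 0], [0, 0, 0], [0, 0, 0], [0, 0, 0], [0, 0, 0], [0, 0, 0]], gripper=[5, 5, 5, 5, 5, 5, 5])

```text
time: 12.95
eef_pos: [0.5758, 0.2345, 0.1239]
ee_rot: [[0.765, 0.644, 0.002], [0.644, -0.765, 0.001], [0.002, 0.001, -1.0]]
contact_force: [-0.9, -0.8, 5.2]
opening: 0.696
grip_force: 66.6
```

Call:
play_rows(xyz=[[0, 0, 0.1], [0, 0, 0.2], [0, 0, 0.3], [0, 0, 0.4], [0, 0, 0.5], [0, 0, 0.6], [0, 0, 0.7], [0, 0, 0.8], [0, 0, 0.8]], delta_rot=[[0, 0, 0], [0, 0, 0], [0, 0, 0], [0, 0, 0], [0, 0, 0], [0, 0, 0], [0, 0, 0], [0, 0, 0], [0, 0, 0]], gripper=[5, 5, 5, 5, 5, 5, 5, 5, 5])

```text
time: 14.08
eef_pos: [0.5758, 0.2345, 0.1158]
ee_rot: [[0.765, 0.644, 0.002], [0.644, -0.765, 0.001], [0.001, 0.001, -1.0]]
contact_force: [-0.6, 0.1, 5.5]
opening: 0.697
grip_force: 66.6
```

```bash
python3 - <<'E'
from rim import *
s=manip.state(); p=s['eef_pos']; print(p)
g=vision.grab_frame('scene'); im=g['image']
for l in('cup_shoulder','pot_rim'):
  for d in pinpoint(l,g)[:2]: print(l,d['p'],d['centre'])
print('pred shoulder at gap 10.4/0', proj(g,[p[0],p[1],p[2]-.0071]),proj(g,[p[0],p[1],.098]))
cv2.imwrite('pics/s6.png',cv2.resize(im[140:230,350:450],None,fx=6,fy=6,interpolation=cv2.INTER_CUBIC))
E
```

```text
[0.57577373 0.23452436 0.11576398]
cup_shoulder 0.83 [400.6, 195.0]
pot_rim 0.8 [400.1, 197.0]
pot_rim 0.64 [375.7, 153.3]
pred shoulder at gap 10.4/0 [402.05492589 192.65407399] [401.67168914 195.39594837]
```

View pics/s6.png

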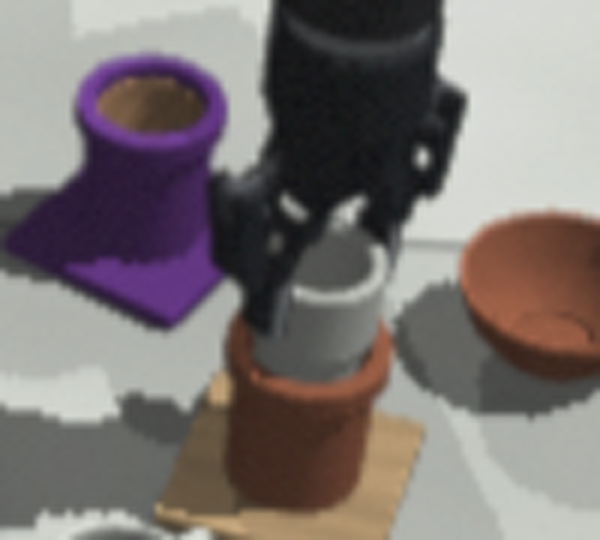

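The cup is seated in the pot (crop 320,340) with its band still above the rim. The estimated gap is 10.7 mm, so I'm pushing 3.7 mm more.

Call:
play_rows(xyz=[[0, 0, 0.1], [0, 0, 0.2], [0, 0, 0.3], [0, 0, 0.37], [0, 0, 0.37], [0, 0, 0.37]], delta_rot=[[0, 0, 0], [0, 0, 0], [0, 0, 0], [0, 0, 0], [0, 0, 0], [0, 0, 0]], gripper=[5, 5, 5, 5, 5, 5])

```text
time: 14.98
eef_pos: [0.5758, 0.2345, 0.112]
ee_rot: [[0.765, 0.644, 0.001], [0.644, -0.765, 0.0], [0.001, 0.001, -1.0]]
contact_force: [0.5, 0.4, 4.6]
opening: 0.698
grip_force: 66.6
```

Call:
play_rows(xyz=[[0, 0, 0], [0, 0, 0], [0, 0, 0], [0, 0, 0], [0, 0, 0], [0, 0, 0]], delta_rot=[[0, 0, 0], [0, 0, 0], [0, 0, 0], [0, 0, 0], [0, 0, 0], [0, 0, 0]], gripper=[8.54, 8.54, 8.54, 8.54, 8.54, 8.54])

```text
time: 15.72
eef_pos: [0.5754, 0.2342, 0.1111]
ee_rot: [[0.765, 0.644, 0.0], [0.644, -0.765, -0.0], [0.0, 0.0, -1.0]]
contact_force: [0.6, -0.4, 0.9]
opening: 0.998
grip_force: 0.0
```

Call:
play_rows(xyz=[[0, 0, -1], [0, 0, -2], [0, 0, -4], [0, 0, -6], [0, 0, -9], [0, 0, -13], [-3, 0, -15], [-6, 0, -15], [-10, 0, -15], [-10, 0, -15], [-10, 0, -15], [-10, 0, -15]], delta_rot=[[0, 0, 0], [0, 0, 0], [0, 0, 0], [0, 0, 0], [0, 0, 0], [0, 0, 0], [0, 0, 0], [0, 0, 0], [0, 0, 0], [0, 0, 0], [0, 0, 0], [0, 0, 0]], gripper=[8.54, 8.54, 8.54, 8.54, 8.54, 8.54, 8.54, 8.54, 8.54, 8.54, 8.54, 8.54])

```text
time: 17.23
eef_pos: [0.4997, 0.1704, 0.2614]
ee_rot: [[0.765, 0.645, 0.001], [0.645, -0.765, 0.0], [0.001, 0.001, -1.0]]
contact_force: [-0.3, 0.5, 0.3]
opening: 1.001
grip_force: 0.0
```

```bash
python3 - <<'E'
from rim import *
s=manip.state(); f=vision.grab_frame('wrist'); g=vision.grab_frame('scene')
for l in('cup_shoulder','pot_rim'):
  for n,c in(('w',f),('s',g)):
    for d in pinpoint(l,c)[:1]: print(n,l,d['p'],d['centre'])
a=cv2.resize(g['image'][150:230,360:440],(400,400),interpolation=cv2.INTER_CUBIC)
b=cv2.resize(f['image'],(400,250)); b=cv2.copyMakeBorder(b,0,150,0,0,cv2.BORDER_CONSTANT)
P=proj(g,[.5755,.2345,.145]);Q=proj(g,[.5755,.2345,.135]);print('10mm height =',Q-P)
q=lambda z:[ (proj(g,[.5755+.031,.2345,z])-[360,150])*5]
print('near top edge of band at gap 3,7,11',[np.round(q(.098+.04+h)[0]) for h in(.003,.007,.011)])
cv2.imwrite('pics/fin.png',np.hstack([a,b]))
E
```

```text
w cup_shoulder 0.65 [327.9, 75.1]
s cup_shoulder 0.73 [400.3, 195.0]
w pot_rim 0.75 [274.0, 258.1]
s pot_rim 0.69 [401.8, 195.1]
10mm height = [-0.3727142   2.66737064]
near top edge of band at gap 3,7,11 [array([218., 208.]), array([219., 202.]), array([220., 197.])]
```

View pics/fin.png

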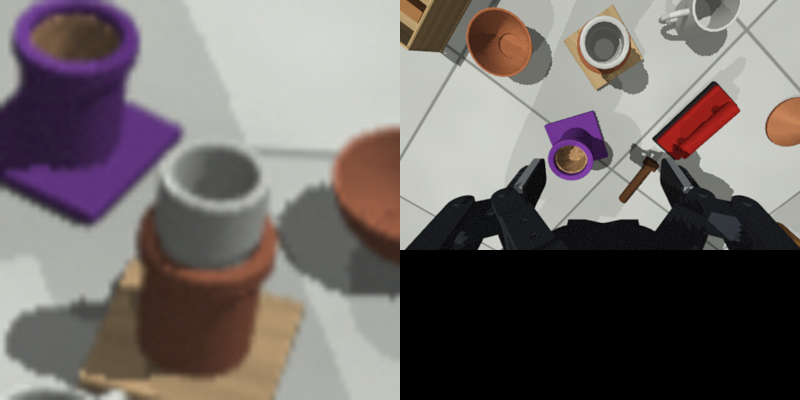

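The cup stands upright and centred in the terracotta pot (left panel 213,200; right panel 604,45), released, with the other things in place. The measured hand height puts the gap at about 7 mm, so I'm handing the job in.

```bash
python3 -c "
from station import manip
print(manip.sign_off())"
```

```text
the job is handed in; nothing more can be done
None
```

The white nest cup is upright in the cork-lined terracotta pot, lowered in, pushed down and let go, and the job is handed in; the gap of about 7 mm is worked out from the hand's height, since the images were too coarse to check it.

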